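Release the latched channel key

TASK

One of the four identical keys on the grey channel selector has been left latched down. Find it, tapping the keys lightly with the shut fingertips if you like, and press it home so that it clicks and comes back up level with the others. Press gently, do not push any of the other keys down, and leave the things round about as they are: nothing is to be picked up.

Things in the scene. Friction and masses are not known exactly. Their poses are not given: they have to be found in the camera images.
- console: Grey desk console (channel selector), 130 mm deep (its x), 236 mm wide (its y), 45 mm high, fixed to the worktop. Origin: centre of its underside, at worktop height; x points away from its front, y along the row of keys, z up. The four keys stand in one row at x = -20 mm, 48 mm apart (y = -72, -24, 24 and 72 mm).
- key_a_top (a point): Centre of the top face of one key; moves with the key. All four are alike: a plain white square cap, 26 x 26 mm, in a black frame 36 x 36 mm that stands 4 mm above the console. Letters say nothing about the place in the row. Top face above the worktop: 61 mm when up, 57 mm latched down, 53 mm pressed home against the stop.
- key_b_top (a point): The same point of another of the four keys. Keys are sprung: about 2.5 N start to move an up key and 3.3 N a latched one, and up to 4.5 N move it on; at the end of the stroke the key snaps over and meets its stop.
- key_c_top (a point): The same point of another of the four keys. Pressed fully home (8 mm from up, or 4 mm more from latched) and let go, an up key latches and a latched key comes up; pressed less, a key returns to where it was.
- key_d_top (a point): The same point of another of the four keys.
- usb_stick: Loose memory stick, 52 x 19 x 9 mm, lying on the console's deck behind the keys, its long side along the row; leave it. Origin at the centre of its underside.
- petri_dish: Loose closed petri dish, 91 mm across, 15 mm high, in front of the console; leave it. Origin at the centre of its underside.
- marker: Loose felt marker, 138 mm long, 12 mm thick, lying behind the console; leave it. Origin at the centre of its underside.
- note_pad: Loose block of sticky notes, 46 x 73 x 14 mm, in front of the console; leave it. Origin at the centre of its underside.
- small_bottle: Loose screw bottle, 48 mm across, 97 mm high, to the left of the console; leave it. Origin at the centre of its underside.

How it is judged:
At the end, for the whole second after the job is handed in: The key that was latched has come up and all four keys stand up, each to within 1.5 mm of its full height (z of each of key_a_top, key_b_top, key_c_top, key_d_top in the frame of console above 0.0595 m); the robot touches nothing.
It fails at once if a key is pushed down by more than 5.5 mm while another key is still down (by more than 3.5 mm) ((z of key_a_top in the frame of console below 0.0555 m and z of any of key_b_top, key_c_top, key_d_top in the frame of console below 0.0575 m) or (z of key_b_top in the frame of console below 0.0555 m and z of any of key_a_top, key_c_top, key_d_top in the frame of console below 0.0575 m) or (z of key_c_top in the frame of console below 0.0555 m and z of any of key_a_top, key_b_top, key_d_top in the frame of console below 0.0575 m) or (z of key_d_top in the frame of console below 0.0555 m and z of any of key_a_top, key_b_top, key_c_top in the frame of console below 0.0575 m)).
It fails at once if the fingers press on anything with more than 40 N (contact force between the fingers and anything else above 40 N).
It fails at once if a thing standing by is picked up or shifted by more than 15 mm (distance of any of usb_stick, petri_dish, marker, note_pad, small_bottle from where it was at the start of the episode above 0.015 m).
It also fails if it takes over 40 s, if anything falls off the work surface, if the arm or the gripper's body presses on something with over 40 N, if the wrist force passes 120 N, or if a joint passes its speed limit or range.

ROBOT

A 6-joint arm with a two-finger parallel gripper is mounted at the origin on the work surface; the furniture and walls round the work are solid. World frame = base frame: x ahead of the robot, y to its left, z up, the work surface at z = 0. Lengths are in m, angles in rad, forces in N, time in s.
With the tool pointing down it reaches from about 0.3 to 0.775 m from the base axis. Payload 14.6 kg.
Tool frame: the origin (TCP) lies at the very end of the fingers, on their centre line; the grasp point (between the pads) lies 19 mm behind it (ctrl.hold_point_z is the z of the grasp point in the tool frame, in m); z points along the fingers, y is the direction in which the jaws open and shut (so a half turn about z gives the same grasp; the last joint's range is limited). The gripper opens to 94 mm and grips with 3 to 60 N. Pads are 16 mm wide; open, the fingers measure 119 mm over their backs; the gripper's body (75 mm by 177 mm) begins 78 mm behind the grasp point.
Start: joints at [-1.279, 0.3, 1.521, -0, 1.321, -0.067], TCP at [0.193, -0.515, 0.205] pointing down, gripper open.
Joint ranges: [-3.03, 3.03], [-0.79, 2.21], [0.23, 2.52], [-1.04, 4.18], [0, 3.07], [-2.55, 2.55]. Speed limits (rad/s): [2.22, 2.22, 2.57, 3.14, 3.14, 3.14].

INTERFACE

Orientations are given as [roll, pitch, yaw] about the fixed x, y, z axes, in that order (R = Rz(yaw) Ry(pitch) Rx(roll)).
In Python, from station import ctrl, cams, hand_in gives the robot as it stands.
- The arm moves only by the tool servo_tool, never from a script. Its argument "rows" is a list of rows, each a list of 7 numbers: the shift along the world's x, y, z in m, then the turn, a rotation vector about the world's x, y, z in rad, then the gripper command: -1 is shut, 1 is fully open, values between are in proportion. A call has exactly 8 rows; each row is the pose to reach, as a shift and turn from the pose measured when the call began; what a row does not reach only later rows make up. A row lasts 1/12 s, in which the tool goes at most 41.7 mm and 7.16 degrees, less where a joint would pass 70% of its speed; a pose out of reach is approached as far as the arm can. A call with a gripper value outside its range is refused whole. The fingers move at their own pace and stop on an object; "newtons" is the grip in N (left out, the last holds). Time passes only in rows, so rows that repeat a pose let the fingers close, or fill a call up. It gives the time, the measured TCP pose, the force and the opening at its end, in the units of the state.
- ctrl.get_obs(): the state, without advancing time (a new reading comes with each control period).
- cams.camera(name): name is "side" or "top"; returns a dict with "image" (400x640x3 uint8, red, green, blue), "depth" (400x640 float32, m along the optical axis (not along the pixel's ray), 0 where there is no reading), "fx", "fy", "cx", "cy" (pixels), "rvec" (rotation vector, rad) and "tvec" (3), from world to camera coordinates, as OpenCV has them. Camera axes: x right, y down, z forward; pixel columns grow to the right and rows downward; lengths in m; the calibration is good to about 2 mm. A picture is of the moment at which its call begins.
- hand_in(): hands the job in, once; it reports no verdict.
Trained networks look in a picture, given as the dict that the camera call returned (one of the last four; its "shot" number tells which), for a name from the list of things; names that differ only in an ending like _2 or _b are one class to them, and where a whole thing is asked for, a point or a joint stands for the part that bears it (a point fixed in the world has none). Each returns a list of dicts, best first, with "p" (0 to 1); they miss things now and then, are a little off and sometimes report something else, mostly with a low value. They report only what shows in the picture. A call takes as long as a camera call.
- cams.spot_in(picture, name): "box" ([left, top, right, bottom] as shares, 0 to 1, of the picture: columns of its width, rows of its height, round what is visible of it).
- cams.place_of(picture, name): "at" ([column, row] as shares, 0 to 1, of the picture: columns of its width, rows of its height: a listed point, or the origin of a listed thing).
The state is a dict: "time_s": time; "qpos": joint angles; "joint_vel": joint speeds; "tau": joint torques, N m; "ee_pos": TCP position; "eef_rot": TCP orientation; "force": force on the tool from outside, world axes, zero at the start; "moment": the same for the moment, N m; "grip_width": finger opening in m.
Only numpy, scipy, OpenCV 4.12 (cv2) and the standard library are available. Lean on these libraries where they do the work, as an engineer would, in place of code of your own. Each camera call takes 0.05 s, during which the arm holds its last target.

## Working session

There is one attempt and no reset: what is moved stays moved. The work goes in short steps, Python scripts to look and compute and a tool call to move; the robot and the scene stay as the last step left them, time stands still between calls to the robot, and variables do not carry over. Pictures are saved under pics/ and viewed, and the job is handed in when it is done.

Besides the shell and the picture viewer there is one more tool, called after "Request:" by a JSON object that holds its "op" and its "data", one argument or row to a line. servo_tool: Moves the arm, as the interface text tells. Its arguments: {"type":"object","properties":{"rows":{"type":"array"},"newtons":{"type":"number"}},"required":["rows"]}

```bash
mkdir -p pics; cat > h.py <<'E'
import numpy as np, cv2
from station import ctrl, cams, hand_in
def w(p,u,v,d=None,z=None):
    R,_=cv2.Rodrigues(np.array(p["rvec"],float)); t=np.array(p["tvec"],float).ravel()
    r=np.array([(u-p["cx"])/p["fx"],(v-p["cy"])/p["fy"],1.])
    c=-R.T@t; dr=R.T@r
    s=d if d is not None else (z-c[2])/dr[2]
    return c+s*dr
E
python3 - <<'E'
from h import *
o=ctrl.get_obs(); print(o["ee_pos"],o["eef_rot"],o["force"],o["grip_width"])
for n in("side","top"):
    p=cams.camera(n); cv2.imwrite(f"pics/{n}0.png",p["image"][:,:,::-1])
    for k in("key_a_top","console"):
        for r in cams.place_of(p,k):
            u,v=r["at"][0]*640,r["at"][1]*400
            d=p["depth"][int(v),int(u)]
            print(n,k,round(r["p"],2),round(u,1),round(v,1),w(p,u,v,d=d).round(4),w(p,u,v,z=.061 if k[0]=="k" else 0).round(4))
E
```

```text
[ 0.19305499 -0.51471738  0.20488291] [-3.14041983e+00 -5.43972345e-05  3.58802267e-01] [-1.52980748 -0.59588276  0.47659097] 0.0939962590848038
side key_a_top 0.76 343.1 241.2 [ 0.5215 -0.3523  0.0613] [ 0.5216 -0.3519  0.061 ]
side key_a_top 0.41 306.5 235.7 [ 0.4704 -0.2489  0.0114] [ 0.4586 -0.3228  0.061 ]
side console 0.65 351.8 246.6 [ 0.5384 -0.3529  0.0478] [ 0.5584 -0.2873  0.    ]
top key_a_top 0.5 402.9 184.5 [ 0.5215 -0.3456  0.0614] [ 0.5216 -0.3457  0.061 ]
top console 0.63 374.5 167.1 [ 0.5598 -0.2895  0.0465] [ 0.569  -0.2942  0.    ]
top console 0.17 379.3 173.9 [ 0.5435 -0.2982  0.0576] [ 0.5541 -0.3046  0.    ]
```

View pics/top0.png

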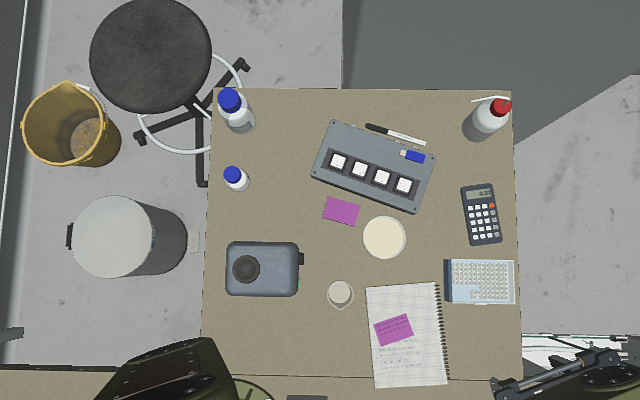

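View pics/side0.png

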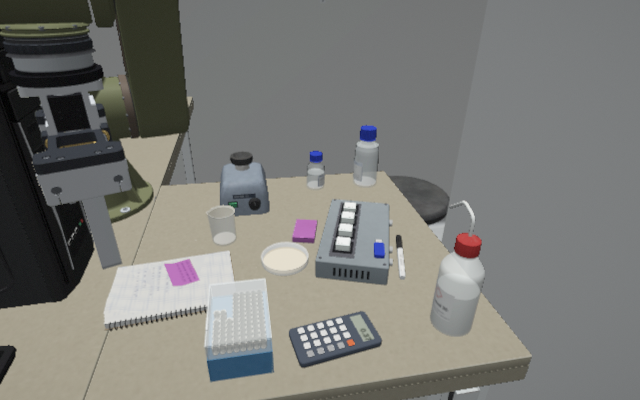

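The top view shows the console in the middle, with its keys near pixels (339,161), (360,169), (382,177) and (403,185). All four are visible. Next I'll measure each cap's height from the depth.

```bash
python3 - <<'E'
from h import *
P={}
for n,seeds in(("top",[(339,161),(360,169),(382,177),(403,185)]),("side",[(350,207),(347,217),(345,229),(343,243)])):
    ps=[cams.camera(n) for _ in range(3)]; p=ps[0]
    im=p["image"].astype(int); m=((im.min(2)>165)).astype(np.uint8)
    N,L,S,C=cv2.connectedComponentsWithStats(m,connectivity=4)
    for s in seeds:
        l=L[s[1],s[0]]; 
        if l==0: print("none",s,im[s[1],s[0]]);continue
        c=C[l]; mm=cv2.erode((L==l).astype(np.uint8),np.ones((3,3)))>0
        vs,us=np.nonzero(mm)
        z=[[w(q,u,v,d=q["depth"][v,u])[2] for u,v in zip(us,vs)] for q in ps]
        print(n,c.round(1),S[l][4],w(p,*c,z=.06).round(4),"z med",np.median(z,axis=1).round(4),"n",len(us), "dmean",np.mean(z).round(4))
    if n=="top": r=(300,110,450,225)
    else: r=(310,190,400,290)
    x=p["image"][r[1]:r[3],r[0]:r[2],::-1]; cv2.imwrite(f"pics/{n}z.png",cv2.resize(x,None,fx=5,fy=5,interpolation=2))
    print(w(p,320,200,d=0))
E
```

```text
top [337.6 160.8] 143 [ 0.5693 -0.2123  0.06  ] z med [0.0568 0.0568 0.0571] n 88 dmean 0.0605
top [359.5 168.4] 143 [ 0.5541 -0.2573  0.06  ] z med [0.0609 0.061  0.0603] n 91 dmean 0.0677
top [381.6 176.4] 145 [ 0.5379 -0.3025  0.06  ] z med [0.0608 0.0606 0.0608] n 93 dmean 0.0676
top [403.8 184.5] 148 [ 0.5216 -0.3477  0.06  ] z med [0.0605 0.0608 0.0607] n 95 dmean 0.0641
[ 0.36689799 -0.19156168  1.01611342]
side [349.5 204.8] 86 [ 0.5681 -0.2195  0.06  ] z med [0.0567 0.0566 0.0565] n 50 dmean 0.0619
side [347.7 214.5] 91 [ 0.5542 -0.2584  0.06  ] z med [0.0606 0.061  0.0606] n 51 dmean 0.0607
side [345.3 227.1] 103 [ 0.5377 -0.3042  0.06  ] z med [0.0609 0.0609 0.0608] n 61 dmean 0.063
side [342.9 240.8] 120 [ 0.5219 -0.3492  0.06  ] z med [0.0608 0.0606 0.0609] n 74 dmean 0.0626
[ 0.36050307 -0.93818482  0.474182  ]
```

```bash
ls pics
```

```text
side0.png
sidez.png
top0.png
topz.png
```

Both cameras agree. The leftmost key, at about (0.570, -0.2125), has its top at 57 mm and the other three stand at 61 mm. I'll move over it with the fingers shut and aligned to the row.

Request:
{"op": "servo_tool", "data": {
  "rows": [
    [0.03,0.024,0,0,0,-0.08,-1],
    [0.06,0.048,0,0,0,-0.18,-1],
    [0.09,0.072,0,0,0,-0.28,-1],
    [0.12,0.096,0,0,0,-0.38,-1],
    [0.15,0.12,0,0,0,-0.48,-1],
    [0.18,0.144,0,0,0,-0.58,-1],
    [0.21,0.168,0,0,0,-0.66,-1],
    [0.24,0.192,0,0,0,-0.7,-1]
  ],
  "newtons": 10
}}

```text
time_s: 1.27
ee_pos: [0.4344, -0.3215, 0.2056]
eef_rot: [3.141, -0.0, -0.346]
force: [0.4, -0.1, -0.9]
grip_width: 0.0441
```

Request:
{"op": "servo_tool", "data": {
  "rows": [
    [0.025,0.02,0,0,0,0,-1],
    [0.05,0.04,0,0,0,0,-1],
    [0.08,0.064,0,0,0,0,-1],
    [0.11,0.088,0,0,0,0,-1],
    [0.136,0.109,-0.02,0,0,0,-1],
    [0.136,0.109,-0.05,0,0,0,-1],
    [0.136,0.109,-0.08,0,0,0,-1],
    [0.136,0.109,-0.11,0,0,0,-1]
  ]
}}

```text
time_s: 1.93
ee_pos: [0.5707, -0.2118, 0.0943]
eef_rot: [3.141, -0.001, -0.345]
force: [0.5, 0.1, -0.4]
grip_width: 0.0005
```

Request:
{"op": "servo_tool", "data": {
  "rows": [
    [0,0,0,0,0,0,-1],
    [0,0,0,0,0,0,-1],
    [0,0,0,0,0,0,-1],
    [0,0,0,0,0,0,-1],
    [0,0,0,0,0,0,-1],
    [0,0,0,0,0,0,-1],
    [0,0,0,0,0,0,-1],
    [0,0,0,0,0,0,-1]
  ]
}}

```text
time_s: 2.6
ee_pos: [0.5708, -0.2119, 0.0947]
eef_rot: [3.141, -0.001, -0.345]
force: [-0.0, 0.4, -0.6]
grip_width: 0.0005
```

```bash
python3 - <<'E'
from h import *
o=ctrl.get_obs(); print(o["ee_pos"],o["eef_rot"],o["force"],o["grip_width"])
p=cams.camera("side");r=(270,100,430,260)
cv2.imwrite("pics/side1.png",cv2.resize(p["image"][r[1]:r[3],r[0]:r[2],::-1],None,fx=3.7,fy=3.7,interpolation=2))
E
```

```text
[ 0.57075929 -0.2118977   0.094695  ] [ 3.14136296e+00 -1.13835292e-03 -3.44791956e-01] [-0.01664575  0.35124518 -0.62603227] 0.0005473155109176184
```

View pics/side1.png

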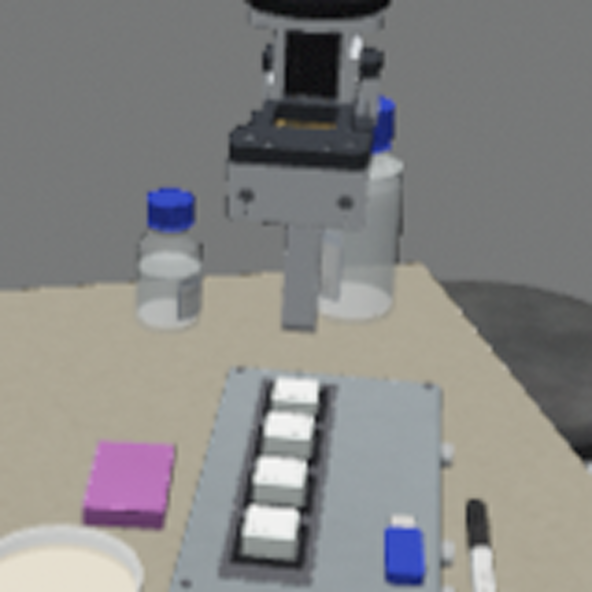

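The shut fingers are centred over the far key, with the tip at crop pixel (302,328) above the cap at (297,393). Now I'll go down to just above the cap and then press slowly.

Request:
{"op": "servo_tool", "data": {
  "rows": [
    [-0.0005,-0.0003,-0.01,0,0,0,-1],
    [-0.0005,-0.0003,-0.02,0,0,0,-1],
    [-0.0005,-0.0003,-0.027,0,0,0,-1],
    [-0.0005,-0.0003,-0.031,0,0,0,-1],
    [-0.0005,-0.0003,-0.034,0,0,0,-1],
    [-0.0005,-0.0003,-0.036,0,0,0,-1],
    [-0.0005,-0.0003,-0.038,0,0,0,-1],
    [-0.0005,-0.0003,-0.039,0,0,0,-1]
  ]
}}

```text
time_s: 3.32
ee_pos: [0.5702, -0.2122, 0.0557]
eef_rot: [3.141, -0.001, -0.345]
force: [-2.2, 0.9, 3.7]
grip_width: 0.0003
```

Request:
{"op": "servo_tool", "data": {
  "rows": [
    [0,0,-0.0005,0,0,0,-1],
    [0,0,-0.001,0,0,0,-1],
    [0,0,-0.0015,0,0,0,-1],
    [0,0,-0.002,0,0,0,-1],
    [0,0,-0.0025,0,0,0,-1],
    [0,0,-0.003,0,0,0,-1],
    [0,0,-0.003,0,0,0,-1],
    [0,0,-0.003,0,0,0,-1]
  ]
}}

```text
time_s: 3.98
ee_pos: [0.5705, -0.2123, 0.0536]
eef_rot: [3.141, -0.002, -0.345]
force: [-4.1, 1.7, 10.9]
grip_width: 0.0004
```

A force of 10.9 N is well above the 4.5 N travel force, so the key is on its stop. Lifting clear to check.

Request:
{"op": "servo_tool", "data": {
  "rows": [
    [0,0,0.002,0,0,0,-1],
    [0,0,0.006,0,0,0,-1],
    [0,0,0.012,0,0,0,-1],
    [0,0,0.025,0,0,0,-1],
    [0,0,0.045,0,0,0,-1],
    [0,0,0.07,0,0,0,-1],
    [0,0,0.1,0,0,0,-1],
    [-0.03,0,0.13,0,0,0,-1]
  ]
}}

```text
time_s: 4.65
ee_pos: [0.5428, -0.212, 0.1844]
eef_rot: [3.142, -0.002, -0.344]
force: [-1.1, -0.2, 1.0]
grip_width: 0.0005
```

Request:
{"op": "servo_tool", "data": {
  "rows": [
    [-0.03,0,0.01,0,0,0,-1],
    [-0.06,0,0.01,0,0,0,-1],
    [-0.09,0,0.01,0,0,0,-1],
    [-0.12,0,0.01,0,0,0,-1],
    [-0.15,0,0.01,0,0,0,-1],
    [-0.18,0,0.01,0,0,0,-1],
    [-0.2,0,0.01,0,0,0,-1],
    [-0.2,0,0.01,0,0,0,-1]
  ]
}}

```text
time_s: 5.32
ee_pos: [0.3405, -0.212, 0.1954]
eef_rot: [3.141, -0.004, -0.345]
force: [-0.9, -0.4, 0.0]
grip_width: 0.0002
```

```bash
python3 - <<'E'
from h import *
o=ctrl.get_obs(); print(o["time_s"],o["ee_pos"],o["force"])
for n in("side","top"):
    p=cams.camera(n); cv2.imwrite(f"pics/{n}2.png",p["image"][:,:,::-1])
    S=[(337.6,160.8),(359.5,168.4),(381.6,176.4),(403.8,184.5)] if n=="top" else [(349.5,204.8),(347.7,214.5),(345.3,227.1),(342.9,240.8)]
    for c in S:
        u0,v0=int(round(c[0])),int(round(c[1]))
        z=[w(p,u,v,d=p["depth"][v,u])[2] for u in range(u0-3,u0+4) for v in range(v0-2,v0+3)]
        print(n,c,np.median(z).round(4))
E
```

```text
5.3167 [ 0.34052652 -0.21198062  0.19537293] [-0.86426734 -0.35277602  0.01094305]
side (349.5, 204.8) 0.0604
side (347.7, 214.5) 0.0611
side (345.3, 227.1) 0.0607
side (342.9, 240.8) 0.0609
top (337.6, 160.8) 0.0607
top (359.5, 168.4) 0.061
top (381.6, 176.4) 0.0611
top (403.8, 184.5) 0.0613
```

View pics/side2.png

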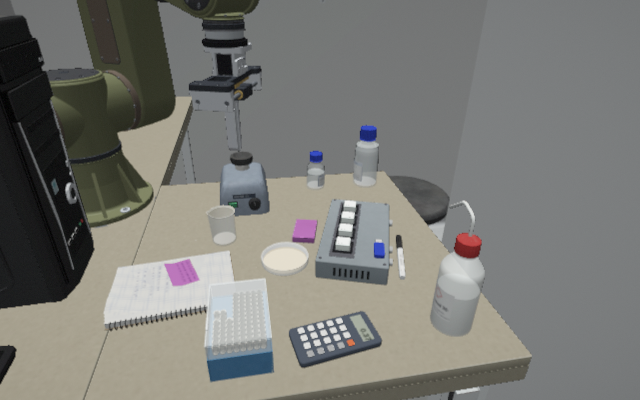

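View pics/top2.png

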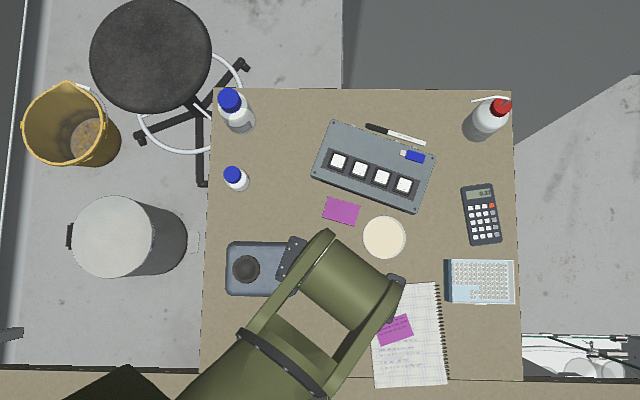

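The pictures show all four keys up, the surrounding things where they were, and the arm clear of everything.

```bash
python3 -c "
from station import hand_in
print(hand_in())"
```

```text
the job is handed in; nothing more can be done
None
```

The latched key is back up and level with the others, and I've handed the job in; no verdict was reported.

- **Finding it:** depth from both cameras showed the leftmost key, the one on the robot's left, at 57 mm and the other three at about 61 mm. No tapping was needed.
- **Pressing it:** I pressed it with the shut fingertips until the force reached about 11 N, well above the 4.5 N needed to move a key, then lifted away. The tool's height read 53.6 mm against a nominal stop of 53 mm, which is within the 2 mm calibration error.
- **Last checks:** both cameras put all four keys at 60.4–61.3 mm, above the 59.5 mm limit. The things round about look unmoved in the pictures, though I did not measure their positions. The arm stands clear with about 1 N or less on the tool, and the robot's clock read about 5.3 s.

No check failed, and the two cameras agreed.

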